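Lay out a dismantled drinks-dispenser tap for refitting

ROBOT

A 6-joint arm with a two-finger parallel gripper is mounted at the origin on the work surface. World frame = base frame: x ahead of the robot, y to its left, z up, the work surface at z = 0. Lengths are in m, angles in rad, forces in N, time in s.
With the tool pointing down it reaches from about 0.35 to 0.975 m from the base axis. Payload 17.4 kg.
Tool frame: the origin (TCP) lies midway between the tips of the shut fingers; the grasp point (between the pads) lies 19 mm behind it; z points along the fingers, y is the line along which they close (so a half turn about z gives the same grasp; the last joint's range is limited). The gripper opens to 85 mm and grips with 20 to 120 N. Pads are 22 mm wide; open, the fingers measure 114 mm over their backs; the gripper's body (76 mm by 85 mm) begins 54 mm behind the grasp point. The pads swing forward as they close: fully open they stand 13 mm farther back than shut.
Start: joints at [-1.317, 0.116, 1.442, -0, 1.584, -0.038], TCP at [0.194, -0.646, 0.231] pointing down, gripper open.
Joint ranges: [-2.83, 2.83], [-0.83, 2.19], [0.07, 2.5], [-1.14, 4.28], [0.01, 3], [-2.97, 2.97]. Speed limits (rad/s): [1.89, 1.89, 2.22, 3.14, 3.14, 3.14].

INTERFACE

Orientations are given as a unit quaternion [w, x, y, z].
In Python, from cell import robot gives the robot as it stands.
- The arm moves only by the tool send_rows, never from a script. Its argument "motion" is a list of rows, each a list of 3 entries, a list of its own where there are three numbers: the opening, from 0 (shut) to 1 (fully open), then the shift along the tool's x, y, z in cm, then the turn, a rotation vector about the tool's x, y, z in degrees. A call has exactly 10 rows; each row shifts and turns the commanded pose from where the row before left it, along the tool's axes as they then stand; what a row does not reach is not made up. A row lasts 1/12 s, in which the tool goes at most 41.7 mm and 7.16 degrees, less where a joint would pass 70% of its speed; a pose out of reach is approached as far as the arm can. A call is refused whole if a number of a shift passes 4.17 or a number of a turn 7.16, either way. A call with a gripper value outside its range is refused whole. The fingers move at their own pace and stop on an object; "newtons" is the grip in N (left out, the last holds). Time passes only in rows, so rows that do not move let the fingers close, or fill a call up. It gives the time, the measured TCP pose, the force, the opening and the grip force at its end, in the units of the state.
- robot.observe(): the state, without advancing time (a new reading comes with each control period).
- robot.snapshot(name): name is "side" or "top" or "wrist"; returns the picture (384x512x3 uint8, red, green, blue); there is no depth.
- robot.camera_model(name): a dict with "fx", "fy", "cx", "cy" (pixels), "origin" and "orientation" of the camera in the world; the wrist camera has in their place "tool_from_camera" (4x4, takes a point from camera to tool coordinates, whose origin is the TCP and whose axes are the flange's). Camera axes: x right, y up, looking along -z (the intrinsics and any distortion apply to the point x, -y, -z); pixel columns grow to the right and rows downward; lengths in m; the calibration is good to about 2 mm. The wrist camera is an equidistant fisheye: a pixel r from the principal point sees the ray r / f radians off the axis. A picture is of the moment at which its call begins: read the wrist's pose just before it. camera_model takes no time and is no camera call.
- robot.sign_off(): hands the job in; it is judged then, once.
The state is a dict: "t": time; "q": joint angles; "dq": joint speeds; "effort": joint torques, N m; "tool_pos": TCP position; "ee_rot": TCP orientation; "contact_force": force on the tool from outside, world axes, zero at the start; "wrist_torque": the same for the moment, N m; "grip_width": finger opening in m; "grasp_force": force on a finger pad.
Only numpy, scipy, OpenCV 4.12 (cv2) and the standard library are available. Lean on these libraries where they do the work, as an engineer would, in place of code of your own. Each camera call takes 0.05 s, during which the arm holds its last target. There are 200 camera calls.

TASK

Lay the loose tap parts out on the black mat in the order in which they go back on: along the pale stripe, evenly spaced between the tap and the glass lid, first the chrome collar next to the tap, then the beige cone grommet midway, then the hexagonal nut next to the lid. Stack the white washer flat and centred on top of the collar, and lay the lever handle on the mat in front of the tap (on the robot's side), centred on the tap's barrel without touching it and parallel to the stripe, right way up. Every part lies flat, the grommet wide end down, and the little amber bottle stays where it stands.

Things in the scene. Friction and masses are not known exactly. Their poses are not given: they have to be found in the camera images.
- mat: Black rubber mat, fixed to the bench, 170 mm (its x) by 600 mm (its y), 3 mm thick. Origin at the centre of its underside; x points away from the robot, y runs along the row, z up. A pale 6 mm wide stripe runs along its y axis through the centre. A thin wooden pick, 5 mm high and 90 mm long, is stuck to the mat near its far edge, 72 mm from the stripe.
- tap: Chrome tap body lying on the mat, fixed. Barrel 30 to 33 mm in diameter and 70 mm long, lying along the stripe; a threaded brass shank points away from the robot to 66 mm from the stripe. Up to 33 mm high. Origin at the mat's top surface, under the middle of the barrel, on the stripe, 200 mm from the mat's centre, at either end of the row. Axes parallel to the mat's: -x is in front, towards the robot.
- lid: Pale green glass jar lid lying on the mat, fixed: disc 90 mm in diameter with a small chrome knob, 36 mm high in all. Origin at its centre on the mat's top surface, on the stripe, at the other end of the row, 400 mm from the tap's origin. Thus evenly spaced parts have their centres 100 mm apart.
- collar: Loose chrome collar: the largest ring, a plain ring 56 mm in outer diameter, 24 mm hole, 16 mm high, about 90 g, lying flat on the bench. Origin at the centre of its underside, z up.
- washer: Loose white nylon washer: flat ring 44 mm in outer diameter, 24 mm hole, 8 mm high, about 15 g, lying flat on the bench. Origin at the centre of its underside, z up.
- grommet: Loose beige cone grommet, solid: foot 40 mm in diameter and 10 mm high, tapering to 28 mm at its top, 26 mm high in all, about 25 g, standing on its wide end. Origin at the centre of its underside, z up.
- nut: Loose hexagonal brass nut, 36 mm across the flats, 18 mm high, with an open bore of 22 mm, about 70 g, lying flat. Origin at the centre of its underside, z up; one pair of flats faces its +x and -x, the others every 60 degrees.
- lever: Loose chrome lever handle: bar 76 mm long (its x), 16 mm wide (its y), 12 mm high, with a round boss 20 mm in diameter and 18 mm high centred 28 mm from the middle towards its +x; about 60 g. Origin under the middle of the bar, z up. It starts lying roughly crosswise to the robot (long side left to right).
- bottle: Small amber glass bottle with a black cap, loose, 34 mm in diameter, 45 mm high, standing among the parts. Not to be moved. Origin at the centre of its underside.
Not all that is in view belongs to the job. Several things look just like the lever: the one meant starts farthest to the robot's left. There is more than one size of the grommet; the job needs the middle-sized.

How it is judged:
By the outcome, as a careful person would: the job done as asked, in the order asked, and still so for the second after the job is handed in, with the robot touching nothing.
It also fails if it takes over 109 s, if anything falls off the work surface, if the arm or the gripper's body presses on something with over 40 N, if the wrist force passes 120 N, or if a joint passes its speed limit or range.

## Working session

There is one attempt and no reset: what is moved stays moved. The work goes in short steps, Python scripts to look and compute and a tool call to move; the robot and the scene stay as the last step left them, time stands still between calls to the robot, and variables do not carry over. Pictures are saved under pics/ and viewed, at most 14 in all, crops included, and the job is handed in when it is done.

Besides the shell and the picture viewer there is one more tool, called after "Emit:" as name([rows], argument=value, ...), one row to a line, values as JSON. send_rows: Moves the arm, as the interface text tells. Its arguments: {"type":"object","properties":{"motion":{"type":"array"},"newtons":{"type":"number"}},"required":["motion"]}

```bash
mkdir -p pics; ls
python3 - <<'E'
from cell import robot
import cv2
for n in("top","side"):
    im=robot.snapshot(n); cv2.imwrite(f"pics/{n}0.png",im[:,:,::-1]); print(robot.camera_model(n))
print(robot.camera_model("wrist"));print(robot.observe())
E
```

```text
pics
{'fx': 347.69575258874164, 'fy': 347.69575258874164, 'cx': 258.5961675346285, 'cy': 190.05848222967697, 'origin': array([ 0.40412841, -0.00970711,  0.78580554]), 'orientation': array([-0.69673377, -0.02394549,  0.02656392,  0.71643773])}
{'fx': 352.8992659317753, 'fy': 352.8992659317753, 'cx': 254.27624167796003, 'cy': 194.69214070749993, 'origin': array([ 0.06533521, -0.51396512,  0.38406993]), 'orientation': array([ 0.81213951,  0.47681867, -0.16697026, -0.29188062])}
{'fx': 297.3186396354542, 'fy': 297.3186396354542, 'cx': 251.20619402964275, 'cy': 195.34416575602862, 'tool_from_camera': array([[-7.48302125e-04,  9.56586471e-01,  2.91447702e-01,
         7.45966700e-02],
       [ 9.99998984e-01,  1.06941238e-03, -9.42481445e-04,
         9.24554245e-04],
       [-1.21324278e-03,  2.91446701e-01, -9.56586300e-01,
        -1.43533865e-01],
       [ 0.00000000e+00,  0.00000000e+00,  0.00000000e+00,
         1.00000000e+00]])}
{'t': 0.1, 'q': array([-1.31676891e+00,  1.16428727e-01,  1.44222923e+00,  2.07410962e-05,
        1.58398459e+00, -3.78136771e-02]), 'dq': array([ 0.00012943, -0.0026664 , -0.00179951,  0.00141125,  0.00010665,
        0.00127738]), 'effort': array([ 3.82970335e-03, -7.33669209e+01, -6.33791542e+01,  3.93324711e-06,
        5.28817414e-03, -4.34361411e-06]), 'tool_pos': array([ 0.19415183, -0.64628907,  0.23062315]), 'ee_rot': array([-5.23004235e-04,  9.89372319e-01,  1.45403365e-01, -4.63310406e-05]), 'contact_force': array([ 0.45904753, -0.09447993, -0.06780069]), 'wrist_torque': array([-0.00329389,  0.03692745,  0.04683393]), 'grasp_force': 0.0, 'grip_width': 0.08558316828243182}
```

View pics/top0.png

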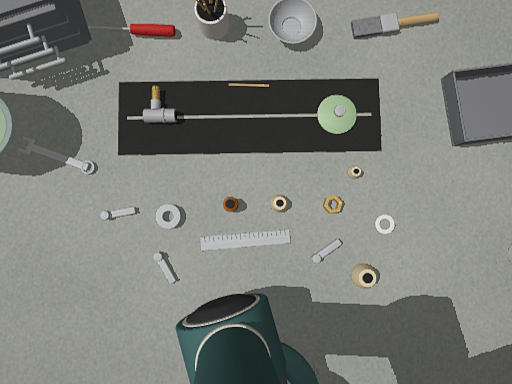

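View pics/side0.png

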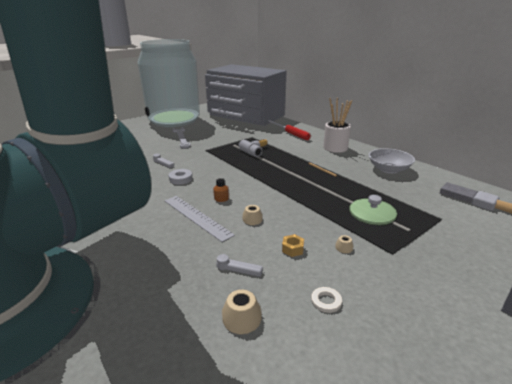

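The top view shows:
- **Lever lookalikes:** (118,213), (164,267) and (327,250). The first is farthest left (+y) and lies crosswise, so it is the one meant. The bigger spanner-like thing at (60,155) is not a lever.
- **Grommets:** (280,203), (356,172) and (365,276), which are middle, small and large.
- **Other parts:** collar (168,216), nut (333,204), washer (385,224), bottle (231,204), tap (160,115), lid (337,114).

I'll confirm these in one crop.

Run:
```python
import cv2
im=cv2.imread("pics/top0.png")
a=cv2.resize(im[140:290,10:210],None,fx=4,fy=4,interpolation=cv2.INTER_CUBIC); cv2.imwrite("pics/cl.png",a)
a=cv2.resize(im[75:235,200:413],None,fx=3.75,fy=3.75,interpolation=cv2.INTER_CUBIC); cv2.imwrite("pics/cr.png",a)
```

```text
(no output)
```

View pics/cl.png

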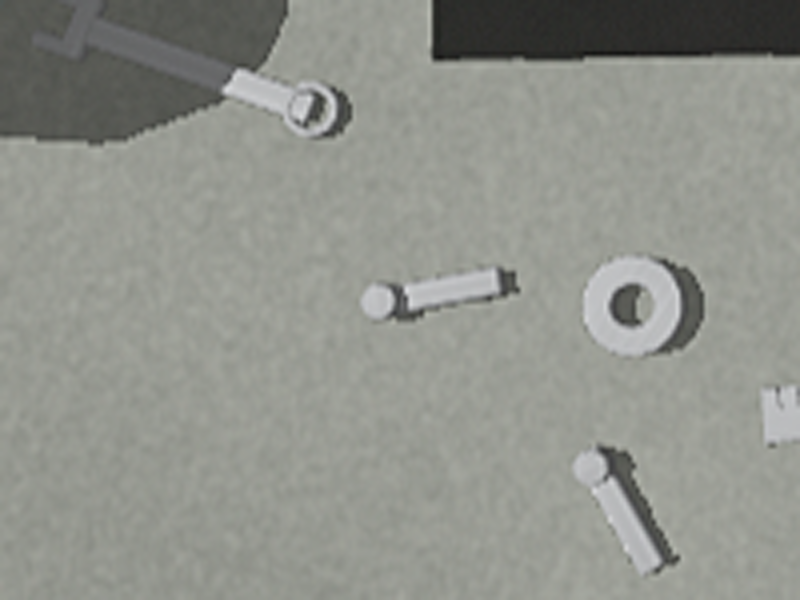

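View pics/cr.png

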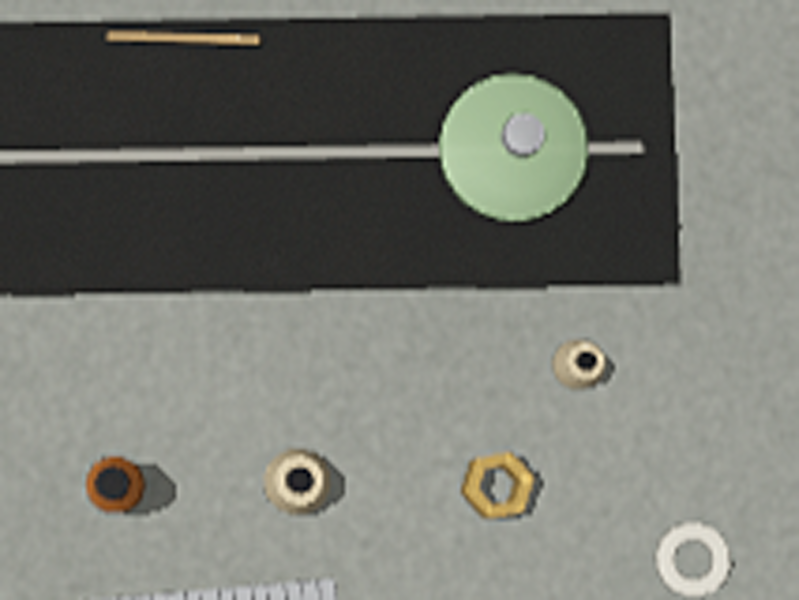

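The crops confirm it. The left lever has its boss at crop (379,301) and bar end (500,282). The collar's top is at (633,306). In the other crop are the mid grommet's top (301,481), nut (500,486), washer (693,559), bottle (115,484), and lid centre (513,147).

```bash
cat > h.py <<'E'
import numpy as np, cv2
from scipy.spatial.transform import Rotation as R
from cell import robot
def rot(q): return R.from_quat(np.r_[q[1:],q[0]])
def pose(st): 
    T=np.eye(4);T[:3,:3]=rot(st["ee_rot"]).as_matrix();T[:3,3]=st["tool_pos"];return T
def ray(name,px,T=None):
    m=robot.camera_model(name); px=np.atleast_2d(px).astype(float)
    u=(px[:,0]-m["cx"])/m["fx"]; v=(px[:,1]-m["cy"])/m["fy"]
    if name=="wrist":
        r=np.hypot(u,v)+1e-9; d=np.c_[u/r*np.sin(r),-v/r*np.sin(r),-np.cos(r)]
        C=T@m["tool_from_camera"]; return C[:3,3],d@C[:3,:3].T
    return m["origin"],np.c_[u,-v,-np.ones(len(u))]@rot(m["orientation"]).as_matrix().T
def at(name,px,z,T=None):
    o,d=ray(name,px,T); return o+d*((z-o[2])/d[:,2])[:,None]
def proj(P,T):
    m=robot.camera_model("wrist");C=T@m["tool_from_camera"]
    c=(np.atleast_2d(P)-C[:3,3])@C[:3,:3]; r=np.hypot(c[:,0],c[:,1])+1e-9; th=np.arctan2(r,-c[:,2])
    return np.c_[m["cx"]+m["fx"]*th*c[:,0]/r, m["cy"]-m["fy"]*th*c[:,1]/r]
def yaw(st): x=pose(st)[:3,0]; return np.degrees(np.arctan2(x[1],x[0]))
def go(x,y,z,psi):
    """total shift (cm, tool axes now) and turn (deg) to a tool-down pose, yaw psi deg"""
    st=robot.observe(); T=pose(st); s=np.radians(psi)
    G=np.array([[np.cos(s),np.sin(s),0],[np.sin(s),-np.cos(s),0],[0,0,-1]])
    d=T[:3,:3].T@(np.array([x,y,z])-T[:3,3]); w=R.from_matrix(T[:3,:3].T@G).as_rotvec(degrees=True)
    print("t %.2f"%st["t"],"shift cm",np.round(d*100,2),"turn",np.round(w,1),"yaw %.1f"%yaw(st))
def wshot(fn,box=None,f=1):
    st=robot.observe(); T=pose(st); im=robot.snapshot("wrist")[:,:,::-1]
    np.save("pics/"+fn+".npy",T); cv2.imwrite("pics/"+fn+"_raw.png",im)
    if box: im=im[box[1]:box[3],box[0]:box[2]]
    cv2.imwrite("pics/"+fn+".png",cv2.resize(im,None,fx=f,fy=f,interpolation=cv2.INTER_CUBIC)); return T
E
python3 - <<'E'
from h import *
im=cv2.imread("pics/top0.png"); m=(im.max(2)<70).astype(np.uint8); m[:, :100]=0; m[160:]=0;m[:70]=0;m[:,400:]=0
m=cv2.morphologyEx(m,cv2.MORPH_CLOSE,np.ones((25,25)))
c=max(cv2.findContours(m,0,1)[0],key=cv2.contourArea)[:,0]
w=at("top",c,.003)[:,:2]; r=cv2.minAreaRect(w.astype(np.float32)); print("mat",r)
def cl(x,y): return ((x+.5)/4-.5+10,(y+.5)/4-.5+140)
def cr(x,y): return ((x+.5)/3.75-.5+200,(y+.5)/3.75-.5+75)
for n,p,z in [("collar",cl(633,306),.016),("boss",cl(379,301),.018),("barend",cl(500,281),.012),("washer",cr(693,559),.008),("nut",cr(500,486),.018),("grommet",cr(301,481),.026),("bottle",cr(113,484),.045),("lid",cr(513,147),.01),("stripeR",cr(643,147),.003),("tapL",(144,116),.017),("tapR",(175,115.5),.017)]:
    print(n,np.round(at("top",p,z)[0],4))
go(.40,0,.30,0)
E
```

```text
mat ((0.6306202411651611, 0.003335505723953247), (0.599815309047699, 0.1688283085823059), 89.32258605957031)
collar [0.4071 0.1884 0.016 ]
boss [0.4137 0.3274 0.018 ]
barend [0.423 0.263 0.012]
washer [ 0.3768 -0.2917  0.008 ]
nut [ 0.4231 -0.1766  0.018 ]
grommet [ 0.429 -0.059  0.026]
bottle [0.4297 0.049  0.045 ]
lid [ 0.6284 -0.1952  0.01  ]
stripeR [ 0.6283 -0.2764  0.003 ]
tapL [0.6332 0.2396 0.017 ]
tapR [0.6324 0.17   0.017 ]
t 0.10 shift cm [ 38.31 -55.98  -6.88] turn [-0.1  0.  16.7] yaw 16.7
```

Emit:
send_rows([
  [1,[4,0,0],[0,0,-7.16]],
  [1,[4,0,0],[0,0,-7.16]],
  [1,[4,0,0],[0,0,-7.16]],
  [1,[4,0,0],[0,0,-7.16]],
  [1,[4,0,0],[0,0,-7.16]],
  [1,[4,0,0],[0,0,-7.16]],
  [1,[4,0,0],[0,0,-7.16]],
  [1,[4,0,0],[0,0,-7.16]],
  [1,[4,0,0],[0,0,-7.16]],
  [1,[4,0,0],[0,0,-7.16]],
], newtons=40)

```text
t: 0.93
tool_pos: [0.441, -0.362, 0.2306]
ee_rot: [-0.0, 0.715, 0.699, 0.0]
contact_force: [1.2, -0.2, 0.3]
grip_width: 0.0853
grasp_force: 0.0
```

```bash
python3 -c "
from h import *
go(.405,.165,.20,90)"
```

```text
t 0.93 shift cm [52.6 -4.8  3.1] turn [-0.  -0.  -1.3] yaw 88.7
```

Emit:
send_rows([
  [1,[4.1,-0.5,0],[0,0,-1.3]],
  [1,[4.1,-0.5,0],[0,0,0]],
  [1,[4.1,-0.5,0],[0,0,0]],
  [1,[4.1,-0.5,0],[0,0,0]],
  [1,[4.1,-0.5,0],[0,0,0]],
  [1,[4.1,-0.5,0],[0,0,0]],
  [1,[4.1,-0.5,0],[0,0,0]],
  [1,[4.1,-0.5,0],[0,0,0]],
  [1,[4.1,-0.5,0],[0,0,0]],
  [1,[4.1,-0.3,0],[0,0,0]],
])

```text
t: 1.77
tool_pos: [0.3949, 0.0482, 0.2314]
ee_rot: [0.0, 0.71, 0.705, 0.0]
contact_force: [1.3, 0.5, -0.9]
grip_width: 0.0855
grasp_force: 0.0
```

Emit:
send_rows([
  [1,[4.1,0,0],[0,0,0]],
  [1,[4.0,0,0.5],[0,0,0]],
  [1,[2.5,0,1],[0,0,0]],
  [1,[1,0,1.5],[0,0,0]],
  [1,[0,0,0],[0,0,0]],
  [1,[0,0,0],[0,0,0]],
  [1,[0,0,0],[0,0,0]],
  [1,[0,0,0],[0,0,0]],
  [1,[0,0,0],[0,0,0]],
  [1,[0,0,0],[0,0,0]],
])

```text
t: 2.6
tool_pos: [0.397, 0.1619, 0.2019]
ee_rot: [0.0, 0.71, 0.704, 0.0]
contact_force: [-0.4, 0.0, 0.0]
grip_width: 0.0851
grasp_force: 0.0
```

```bash
python3 -c "
from h import *
go(.407,.1884,.20,90)
T=wshot('w1',f=1.5)
print(proj([[.407,.188,.016],T[:3,3]],T))"
```

```text
t 2.60 shift cm [2.66 0.98 0.19] turn [ 0.  -0.  -0.5] yaw 89.5
[[259.25414263 149.50576101]
 [250.28421088 247.83719309]]
```

View pics/w1.png

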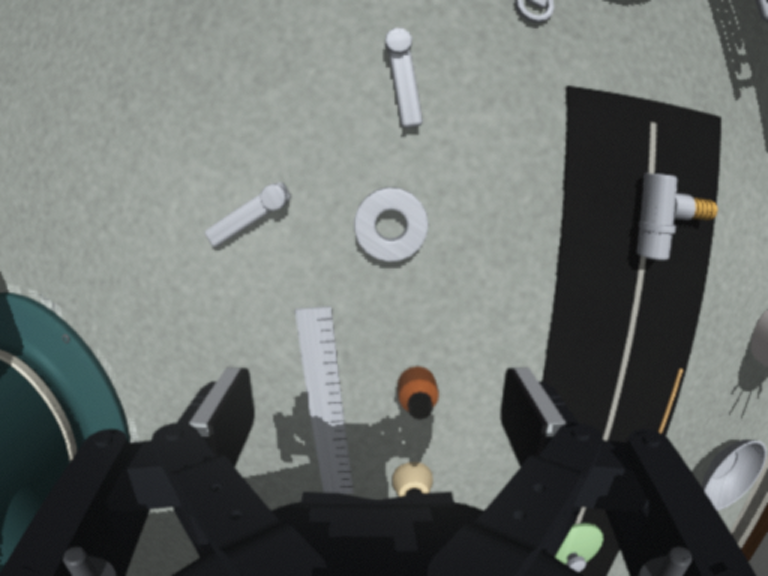

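The collar's top centre is at view pixel (392,225), raw (261,149.6), about 2 px from prediction. The lever boss is at (399,40), its bar end at (411,123), and the tap's barrel centre at (657,216).

Run:
```python
from h import *
T=np.load("pics/w1.npy")
p=lambda x,y:((x+.5)/1.5-.5,(y+.5)/1.5-.5)
for n,q,z in [("collar",(391.5,225),.016),("boss",(399,40),.018),("barend",(411,123),.012),("tap",(657,216),.02)]:
    print(n,at("wrist",p(*q),z,T)[0].round(4))
c=at("wrist",p(391.5,225),.016,T)[0]; go(c[0],c[1],.012,90)
```

```text
collar [0.4088 0.1876 0.016 ]
boss [0.4151 0.3264 0.018 ]
barend [0.4236 0.2638 0.012 ]
tap [0.6338 0.2017 0.02  ]
t 2.65 shift cm [ 2.57  1.15 18.97] turn [ 0.  -0.  -0.4] yaw 89.6
```

Emit:
send_rows([
  [1,[1.3,0.6,3.5],[0,0,-0.4]],
  [1,[1.3,0.5,4],[0,0,0]],
  [1,[0,0,4],[0,0,0]],
  [1,[0,0,4],[0,0,0]],
  [1,[0,0,3],[0,0,0]],
  [1,[0,0,1.4],[0,0,0]],
  [1,[0,0,0],[0,0,0]],
  [1,[0,0,0],[0,0,0]],
  [0.5,[0,0,0],[0,0,0]],
  [0.5,[0,0,0],[0,0,0]],
])

```text
t: 3.48
tool_pos: [0.4087, 0.1885, 0.0047]
ee_rot: [0.001, 0.707, 0.707, 0.001]
contact_force: [-0.1, 0.1, -0.2]
grip_width: 0.0642
grasp_force: 0.0
```

Emit:
send_rows([
  [0.3,[0,0,0],[0,0,0]],
  [0,[0,0,0],[0,0,0]],
  [0,[0,0,0],[0,0,0]],
  [0,[0,0,0],[0,0,0]],
  [0,[0,0,0],[0,0,0]],
  [0,[0,0,0],[0,0,0]],
  [0,[0,0,0],[0,0,0]],
  [0,[0,0,0],[0,0,0]],
  [0,[0,0,0],[0,0,0]],
  [0,[0,0,0],[0,0,0]],
])

```text
t: 4.32
tool_pos: [0.4087, 0.1885, 0.0051]
ee_rot: [0.001, 0.707, 0.707, 0.001]
contact_force: [-4.9, -3.1, 14.8]
grip_width: 0.054
grasp_force: 39.2
```

```bash
python3 -c "
from h import *
go(.6317,.1035,.06,90)
print(robot.observe()['tool_pos'])
T=wshot('w2',(130,130,400,384),3)"
```

```text
t 4.32 shift cm [-8.5  22.31 -5.44] turn [ 0.1 -0.   0. ] yaw 90.0
[0.40869711 0.18853242 0.0051249 ]
```

View pics/w2.png

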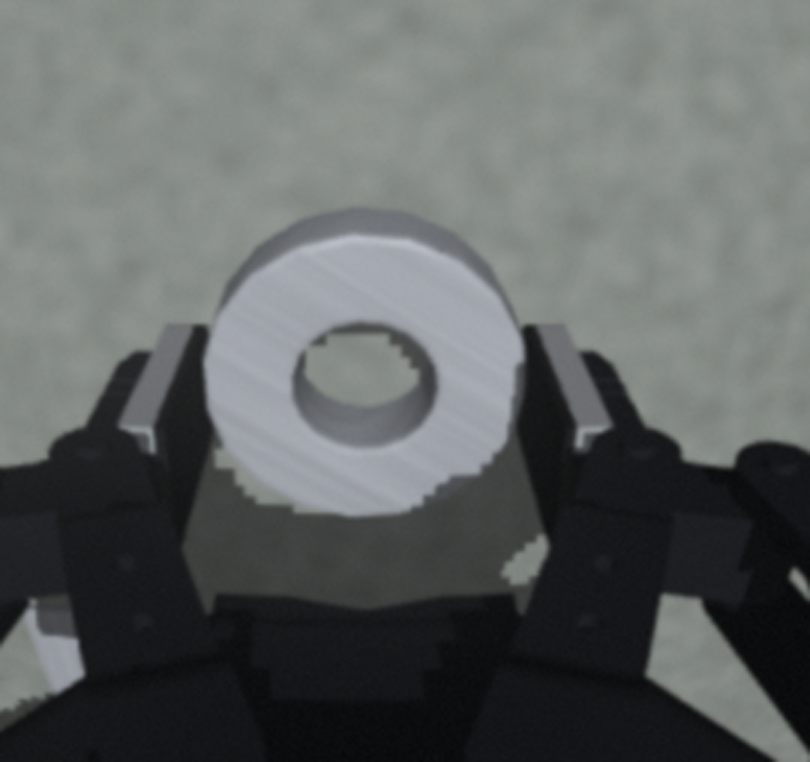

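The collar sits level between the pads, with its top-face centre at about crop (365,378), raw (251.7,256). I'll lift it and move over.

Emit:
send_rows([
  [0,[0,0,-2],[0,0,0]],
  [0,[0,0,-3],[0,0,0]],
  [0,[-1,2.3,-2],[0,0,0]],
  [0,[-1.5,4,0],[0,0,0]],
  [0,[-1.5,4,0],[0,0,0]],
  [0,[-1.5,4,0],[0,0,0]],
  [0,[-1.5,4,0],[0,0,0]],
  [0,[-1.5,4,0],[0,0,0]],
  [0,[0,0,0],[0,0,0]],
  [0,[0,0,0],[0,0,0]],
])

```text
t: 5.2
tool_pos: [0.6271, 0.1042, 0.0727]
ee_rot: [-0.0, 0.708, 0.707, -0.0]
contact_force: [-0.6, 0.5, -1.1]
grip_width: 0.054
grasp_force: 42.6
```

Run:
```python
from h import *
T=np.load("pics/w2.npy")
for v in (252,255,258): print(at("wrist",(251.4,v),.016,T)[0].round(4)-T[:3,3])
o=robot.observe();print(o["tool_pos"],o["grip_width"],o["grasp_force"])
go(.6317,.1035,.0085,90)
T=wshot('w3')
e=np.array([.0118,1,0])
for s in(.165,.1,0,-.2): print(s,proj(np.array([.6306,.0038,.003])+e*s,T))
```

```text
[0.00060289 0.00316758 0.0108751 ]
[0.00060289 0.00146758 0.0108751 ]
[ 0.00060289 -0.00023242  0.0108751 ]
[0.62708992 0.10420819 0.07270033] 0.05396236992613517 42.56528100930154
t 5.20 shift cm [-0.07  0.47  6.42] turn [-0.   0.  -0.1] yaw 89.9
0.165 [[258.00263684 119.50607352]]
0.1 [[256.73404157 206.26979977]]
0 [[254.77915523 310.45178472]]
-0.2 [[252.18360675 419.93387266]]
```

View pics/w3.png

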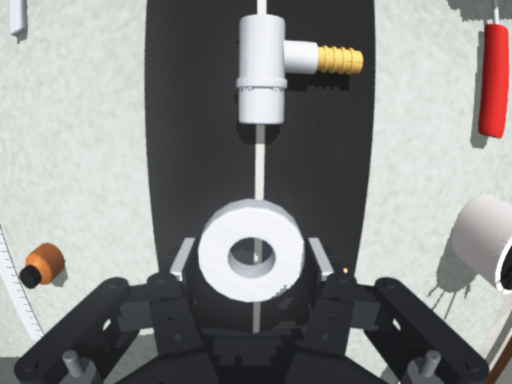

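The collar hangs level with its centre at about (251,250). The stripe shows at (261,140) and (257,320). The tap's barrel spans rows 16 to 123, and its near end face is at row 123.

Run:
```python
from h import *
T=np.load("pics/w3.npy")
for n,p,z in [("stripe",(261,140),.003),("stripe2",(257,322),.003),("tapnear",(261,123),.012),("tapfar",(262.5,16),.03),("collartop",(251.3,250),.016+.0676),("matL",(148,100),.003),("matR",(372,100),.003)]: print(n,at("wrist",p,z,T)[0].round(4))
```

```text
stripe [0.6347 0.154  0.003 ]
stripe2 [ 0.6327 -0.0105  0.003 ]
tapnear [0.6344 0.1668 0.012 ]
tapfar [0.6348 0.2367 0.03  ]
collartop [0.6276 0.1086 0.0836]
matL [0.5521 0.1858 0.003 ]
matR [0.7177 0.1865 0.003 ]
```

Emit:
send_rows([
  [0,[-0.2,0.6,1.5],[0,0,0]],
  [0,[0,0,2],[0,0,0]],
  [0,[0,0,1.5],[0,0,0]],
  [0,[0,0,0.8],[0,0,0]],
  [0,[0,0,0.5],[0,0,0]],
  [0,[0,0,0.1],[0,0,0]],
  [0,[0,0,0],[0,0,0]],
  [0,[0,0,0],[0,0,0]],
  [0,[0,0,0],[0,0,0]],
  [0,[0,0,0],[0,0,0]],
])

```text
t: 6.08
tool_pos: [0.632, 0.1032, 0.0094]
ee_rot: [0.0, 0.707, 0.707, 0.0]
contact_force: [-0.4, -1.0, -1.2]
grip_width: 0.0539
grasp_force: 42.6
```

Emit:
send_rows([
  [0,[-0.1,0.15,0.1],[0,0,0]],
  [0,[0,0,0],[0,0,0]],
  [0,[0,0,0],[0,0,0]],
  [0.7,[0,0,0],[0,0,0]],
  [0.85,[0,0,0],[0,0,0]],
  [0.9,[0,0,0],[0,0,0]],
  [0.9,[0,0,-2],[0,0,0]],
  [0.9,[0,0,-4],[0,0,0]],
  [0.9,[0,0,-4],[0,0,0]],
  [1,[0,0,-4],[0,0,0]],
])

```text
t: 6.92
tool_pos: [0.6329, 0.102, 0.1494]
ee_rot: [-0.0, 0.707, 0.707, -0.0]
contact_force: [0.0, 0.1, 0.9]
grip_width: 0.085
grasp_force: 0.0
```

Run:
```python
from h import *
go(.429,-.059,.17,90)
```

```text
t 6.92 shift cm [-16.1  -20.4   -2.05] turn [-0.  0.  0.] yaw 90.0
```

Emit:
send_rows([
  [1,[-2.5,-2.5,-1.5],[0,0,0]],
  [1,[-2.5,-2.8,-0.5],[0,0,0]],
  [1,[-2.5,-2.8,0],[0,0,0]],
  [1,[-2.5,-2.8,0],[0,0,0]],
  [1,[-2.5,-2.8,0],[0,0,0]],
  [1,[-2.5,-2.8,0],[0,0,0]],
  [1,[-2.5,-2.8,0],[0,0,0]],
  [1,[-1,-1.1,0],[0,0,0]],
  [1,[0,0,0],[0,0,0]],
  [1,[0,0,0],[0,0,0]],
])

```text
t: 7.75
tool_pos: [0.4293, -0.0834, 0.1683]
ee_rot: [0.001, 0.708, 0.707, 0.0]
contact_force: [-0.2, 0.8, 0.7]
grip_width: 0.0856
grasp_force: 0.0
```

Run:
```python
from h import *
go(.43,-.059,.17,90)
T=wshot('w4',f=1.5)
print(proj([.4305,-.0595,.026],T))
```

```text
t 7.75 shift cm [ 2.44  0.07 -0.17] turn [ 0.1  0.  -0.1] yaw 89.9
[[251.64149754 158.13869095]]
```

View pics/w4.png

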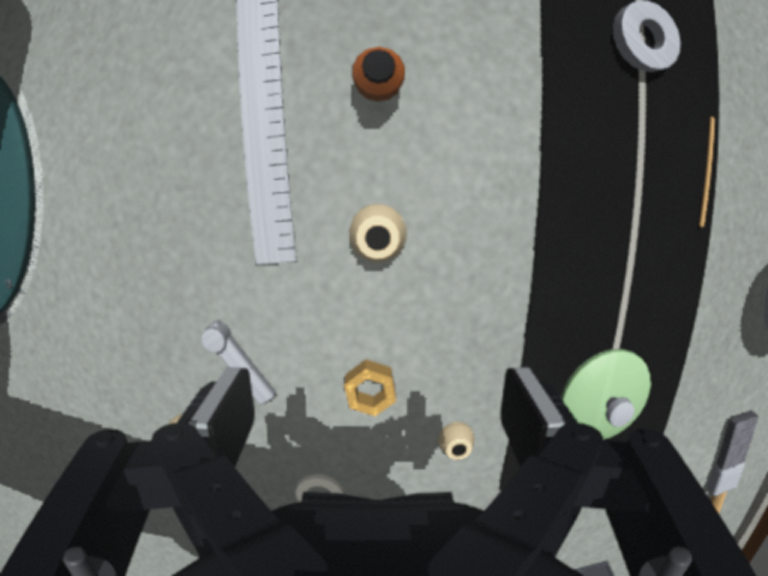

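The grommet's top is at view (378,237), as predicted. The nut is at (371,386), the collar sits on the stripe at (647,36), and the bottle (378,70) is untouched.

Emit:
send_rows([
  [1,[1.2,0.1,3.5],[0,0,0]],
  [1,[1.2,0,4],[0,0,0]],
  [1,[0,0,4],[0,0,0]],
  [0.8,[0,0,3],[0,0,0]],
  [0.7,[0,0,1.6],[0,0,0]],
  [0.6,[0,0,0.7],[0,0,0]],
  [0.5,[0,0,0],[0,0,0]],
  [0.4,[0,0,0],[0,0,0]],
  [0.3,[0,0,0],[0,0,0]],
  [0.1,[0,0,0],[0,0,0]],
], newtons=30)

```text
t: 8.63
tool_pos: [0.431, -0.0589, 0.001]
ee_rot: [0.001, 0.707, 0.707, 0.0]
contact_force: [1.2, 0.8, 0.8]
grip_width: 0.0385
grasp_force: 30.1
```

Emit:
send_rows([
  [0,[0,0,0],[0,0,0]],
  [0,[0,0,0],[0,0,0]],
  [0,[0,0,0],[0,0,0]],
  [0,[0,0,0],[0,0,0]],
  [0,[0,0,0],[0,0,0]],
  [0,[0,0,0],[0,0,0]],
  [0,[0,0,0],[0,0,0]],
  [0,[0,0,0],[0,0,0]],
  [0,[0,0,0],[0,0,0]],
  [0,[0,0,0],[0,0,0]],
])

```text
t: 9.47
tool_pos: [0.4304, -0.0589, 0.0]
ee_rot: [-0.0, 0.707, 0.707, 0.0]
contact_force: [0.1, 0.8, 0.8]
grip_width: 0.0384
grasp_force: 30.1
```

Run:
```python
from h import *
print(robot.observe()["tool_pos"])
go(.6322,.003,.05,90)
T=wshot('w5',(130,130,400,384),3)
```

```text
[ 4.30391449e-01 -5.89394454e-02  4.47805994e-05]
t 9.47 shift cm [ 6.19 20.18 -5.  ] turn [-0. -0.  0.] yaw 90.0
```

View pics/w5.png

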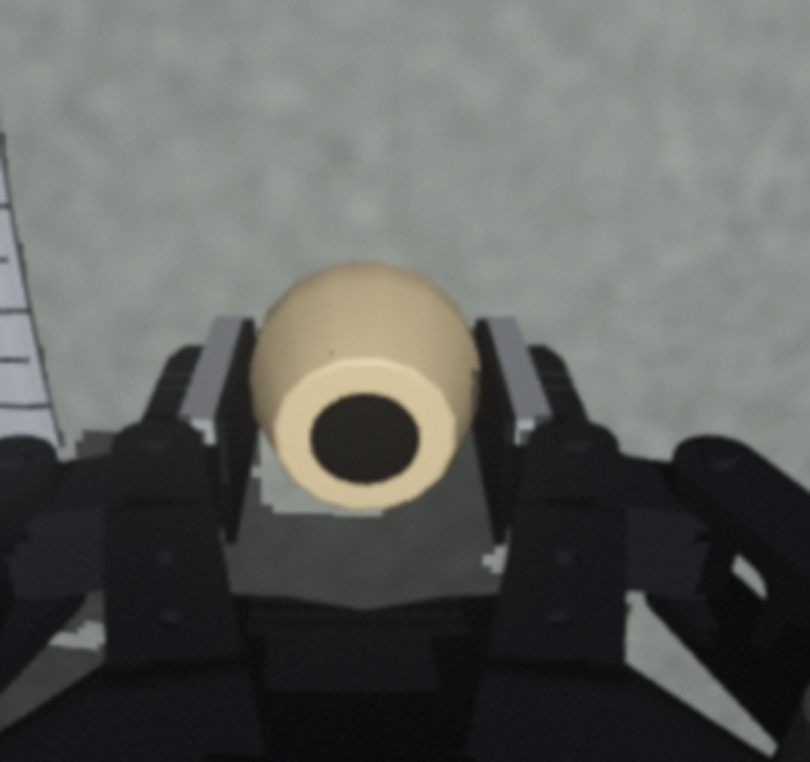

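The grommet is held upright, its top centre at about crop (366,434), raw (251.8,274.3).

Emit:
send_rows([
  [0,[0,0,-2],[0,0,0]],
  [0,[0,0,-3],[0,0,0]],
  [0,[1,3.2,-1],[0,0,0]],
  [0,[1.3,4,0],[0,0,0]],
  [0,[1.3,4,0],[0,0,0]],
  [0,[1.3,4,0],[0,0,0]],
  [0,[1.3,4,0],[0,0,0]],
  [0,[0,1,2],[0,0,0]],
  [0,[0,0,1],[0,0,0]],
  [0,[0,0,0],[0,0,0]],
])

```text
t: 10.35
tool_pos: [0.6296, 0.0028, 0.0267]
ee_rot: [-0.002, 0.707, 0.707, -0.002]
contact_force: [-1.1, -0.9, -1.0]
grip_width: 0.0383
grasp_force: 30.4
```

Run:
```python
from h import *
T=np.load("pics/w5.npy")
c=at("wrist",(251.4,274),.026,T)[0]-T[:3,3];print(c)
go(.6322,.003-c[1],.003,90)
T=wshot('w6',f=1.5)
e=np.array([.0118,1,0])
for s in(.1,.05): print(s,proj(np.array([.6322,.0030,.003])+e*s,T))
print(proj(np.array([.6322,.0030,.019])+e*.1,T))
```

```text
[ 0.00055429 -0.00042054  0.02595522]
t 10.35 shift cm [0.06 0.28 2.37] turn [-0.3 -0.   0. ] yaw 90.0
0.1 [[257.44399895  60.16167531]]
0.05 [[256.23214877 148.36461135]]
[[257.96949389  55.30243159]]
```

View pics/w6.png

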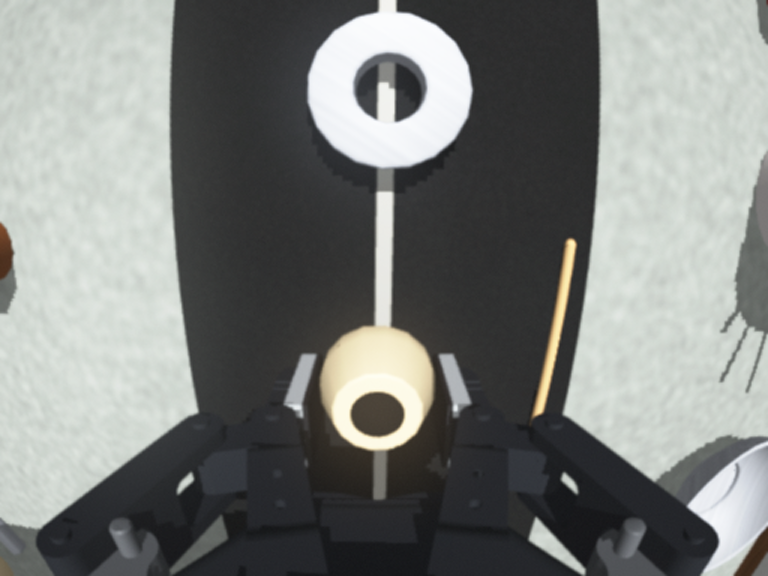

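The collar at view (390,89) is centred on the stripe (x ≈ 388), within 2 mm of the plan. The grommet hangs upright over its place. I'll lower and release it.

Emit:
send_rows([
  [0,[0,0.25,1],[0.3,0,0]],
  [0,[0,0,0.9],[0,0,0]],
  [0,[0,0,0.4],[0,0,0]],
  [0,[0,0,0],[0,0,0]],
  [0,[0,0,0],[0,0,0]],
  [0,[0,0,0],[0,0,0]],
  [0,[0,0,0],[0,0,0]],
  [0,[0,0,0],[0,0,0]],
  [0,[0,0,0],[0,0,0]],
  [0,[0,0,0],[0,0,0]],
])

```text
t: 11.23
tool_pos: [0.6334, 0.0027, 0.0073]
ee_rot: [-0.002, 0.707, 0.707, -0.002]
contact_force: [0.3, -0.8, 0.6]
grip_width: 0.0381
grasp_force: 30.4
```

Emit:
send_rows([
  [0,[0,-0.1,0.25],[0,0,0]],
  [0,[0,0,0.15],[0,0,0]],
  [0,[0,0,0],[0,0,0]],
  [0,[0,0,0],[0,0,0]],
  [0,[0,0,0],[0,0,0]],
  [0,[0,0,0],[0,0,0]],
  [0,[0,0,0],[0,0,0]],
  [0,[0,0,0],[0,0,0]],
  [0,[0,0,0],[0,0,0]],
  [0,[0,0,0],[0,0,0]],
])

```text
t: 12.07
tool_pos: [0.6323, 0.0026, 0.0031]
ee_rot: [-0.002, 0.707, 0.707, -0.002]
contact_force: [-2.5, 1.0, 3.2]
grip_width: 0.0382
grasp_force: 30.7
```

Emit:
send_rows([
  [0.5,[0,0,0],[0,0,0]],
  [0.6,[0,0,0],[0,0,0]],
  [0.6,[0,0,0],[0,0,0]],
  [0.6,[0,0,-2],[-0.3,0,0]],
  [0.7,[0,0,-4],[0,0,0]],
  [1,[0,0,-4],[0,0,0]],
  [1,[-2.5,-2.7,-3.5],[0,0,0]],
  [1,[-2.8,-2.8,-3],[0,0,0]],
  [1,[-2.8,-2.8,0],[0,0,0]],
  [1,[-2.8,-2.8,0],[0,0,0]],
])

```text
t: 12.9
tool_pos: [0.5303, -0.0981, 0.1587]
ee_rot: [0.001, 0.707, 0.708, 0.001]
contact_force: [0.1, -1.2, -0.3]
grip_width: 0.0851
grasp_force: 0.0
```

Emit:
send_rows([
  [1,[-2.8,-2.8,0],[0,0,0]],
  [1,[-2.8,-2.8,0],[0,0,0]],
  [1,[-2.8,-2.8,0],[0,0,0]],
  [1,[-0.8,-1,0],[0,0,0]],
  [1,[0,0,0],[0,0,0]],
  [1,[0,0,0],[0,0,0]],
  [1,[0,0,0],[0,0,0]],
  [1,[0,0,0],[0,0,0]],
  [1,[0,0,0],[0,0,0]],
  [1,[0,0,0],[0,0,0]],
])

```text
t: 13.73
tool_pos: [0.4373, -0.1889, 0.1568]
ee_rot: [-0.0, 0.707, 0.708, -0.0]
contact_force: [-0.3, -0.8, 0.3]
grip_width: 0.0852
grasp_force: 0.0
```

Run:
```python
from h import *
T0=np.load("pics/w4.npy"); print("nut from w4",at("wrist",(247.2,257.2),.018,T0)[0])
go(.4245,-.177,.17,90)
T=wshot('w7',(180,80,380,230),4)
im=cv2.imread("pics/w7_raw.png"); h=cv2.cvtColor(im,cv2.COLOR_BGR2HSV)
m=cv2.inRange(h,(12,110,60),(32,255,255)); m[230:]=0
c=max(cv2.findContours(m,0,1)[0],key=cv2.contourArea)
print(cv2.minEnclosingCircle(c),proj([.4245,-.177,.018],T))
```

```text
nut from w4 [ 0.42535881 -0.1723654   0.018     ]
t 13.73 shift cm [ 1.19 -1.28 -1.32] turn [-0.  -0.   0.1] yaw 90.1
((238.0, 171.0), 21.213302612304688) [[237.4935506  171.00007356]]
```

View pics/w7.png

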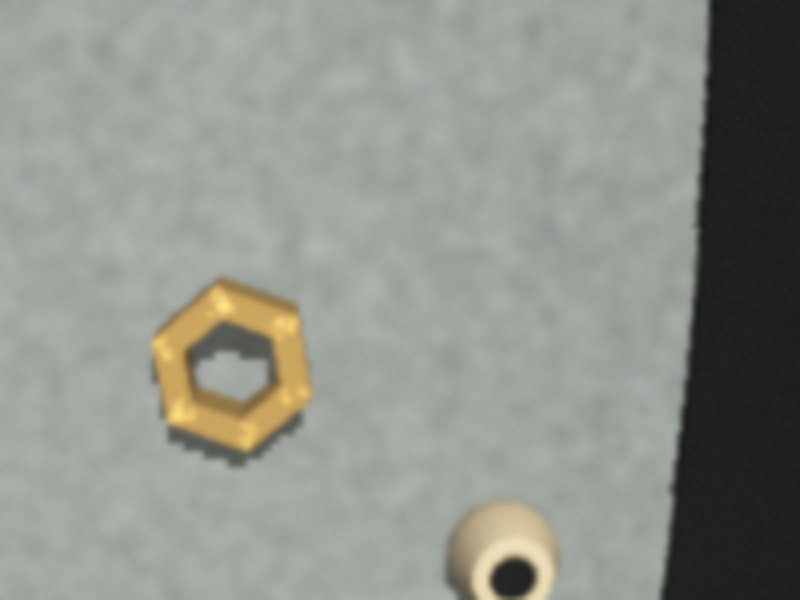

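The nut's top vertices in the crop are (222,284), (297,320), (309,390), (247,447), (169,411) and (155,345). The small grommet lies at (510,560), clear of it.

Run:
```python
from h import *
T=np.load("pics/w7.npy")
p=np.array([(222,284),(297,320),(309,390),(247,447),(169,411),(155,345)],float)
w=at("wrist",(p+.5)/4-.5+[180,80],.018,T)[:,:2]; c=w.mean(0); d=w-c
r=np.hypot(*d.T); a=np.degrees(np.arctan2(d[:,1],d[:,0])); print(c,r,(a-30)%60)
z=np.degrees(np.angle(np.exp(6j*np.radians(a-30)).mean()))/6; print("flat normal",z)
for s in(90+z,): go(c[0],c[1],.001,s)
```

```text
[ 0.42486609 -0.17728884] [0.02046163 0.01931977 0.01939245 0.02059253 0.01938844 0.01968766] [ 6.8774935   6.57201211 12.48673645  9.06481453  4.97127702 13.90482495]
flat normal 8.955715602970015
t 13.78 shift cm [ 1.17 -1.22 15.57] turn [-0.  -0.  -8.9] yaw 90.1
```

Emit:
send_rows([
  [1,[1.2,-1.2,2.5],[0,0,0]],
  [1,[0,0,4],[0,0,-4.5]],
  [1,[0,0,4],[0,0,-4.5]],
  [0.8,[0,0,3],[0,0,0]],
  [0.7,[0,0,1.4],[0,0,0]],
  [0.6,[0,0,0.5],[0,0,0]],
  [0.5,[0,0,0],[0,0,0]],
  [0.4,[0,0,0],[0,0,0]],
  [0.2,[0,0,0],[0,0,0]],
  [0,[0,0,0],[0,0,0]],
], newtons=40)

```text
t: 14.62
tool_pos: [0.4255, -0.1777, 0.0043]
ee_rot: [0.001, 0.649, 0.761, 0.0]
contact_force: [0.4, -0.6, -0.6]
grip_width: 0.035
grasp_force: 40.3
```

Emit:
send_rows([
  [0,[0,0,0],[0,0,0]],
  [0,[0,0,0],[0,0,0]],
  [0,[0,0,0],[0,0,0]],
  [0,[0,0,0],[0,0,0]],
  [0,[0,0,0],[0,0,0]],
  [0,[0,0,0],[0,0,0]],
  [0,[0,0,0],[0,0,0]],
  [0,[0,0,0],[0,0,0]],
  [0,[0,0,0],[0,0,0]],
  [0,[0,0,0],[0,0,0]],
])

```text
t: 15.45
tool_pos: [0.4252, -0.1776, 0.0037]
ee_rot: [0.0, 0.649, 0.761, 0.0]
contact_force: [-1.5, -0.0, 7.1]
grip_width: 0.0352
grasp_force: 41.1
```

Run:
```python
from h import *
o=robot.observe();print(o["tool_pos"])
T=wshot('w8')
im=cv2.imread("pics/w8_raw.png"); h=cv2.cvtColor(im,cv2.COLOR_BGR2HSV)
m=cv2.inRange(h,(12,110,60),(32,255,255))
c=max(cv2.findContours(m[:330],0,1)[0],key=cv2.contourArea)
b=cv2.boundingRect(c); print(b,cv2.minEnclosingCircle(c))
x=(b[0]+b[2]/2)
for v in (b[1],b[1]+b[3]): print((at("wrist",(x,v),.018,T)[0]-T[:3,3]).round(4))
go(.6311,-.0975,.06,90)
```

```text
[ 0.42521342 -0.17759889  0.00368243]
(214, 213, 75, 84) ((250.85264587402344, 255.16738891601562), 42.222129821777344)
[-0.0035  0.0251  0.0143]
[ 0.004  -0.0222  0.0143]
t 15.50 shift cm [ 4.69 21.59 -5.61] turn [0.1 0.  9. ] yaw 99.0
```

Emit:
send_rows([
  [0,[0,0,-2],[0,0,0]],
  [0,[0,0,-3],[0,0,4.5]],
  [0,[0,0,-1],[0,0,4.5]],
  [0,[1.6,4,0],[0,0,0]],
  [0,[1.6,4,0],[0,0,0]],
  [0,[1.6,4,0],[0,0,0]],
  [0,[1.6,4,0],[0,0,0]],
  [0,[1.6,4,0],[0,0,0]],
  [0,[0,0.6,2],[0,0,0]],
  [0,[0,0,1],[0,0,0]],
])

```text
t: 16.33
tool_pos: [0.6256, -0.0989, 0.031]
ee_rot: [-0.0, 0.706, 0.708, -0.0]
contact_force: [0.6, 0.0, -1.5]
grip_width: 0.0348
grasp_force: 40.4
```

Emit:
send_rows([
  [0,[0,0,0],[0,0,0]],
  [0,[0,0,0],[0,0,0]],
  [0,[0,0,0],[0,0,0]],
  [0,[0,0,0],[0,0,0]],
  [0,[0,0,0],[0,0,0]],
  [0,[0,0,0],[0,0,0]],
  [0,[0,0,0],[0,0,0]],
  [0,[0,0,0],[0,0,0]],
  [0,[0,0,0],[0,0,0]],
  [0,[0,0,0],[0,0,0]],
])

```text
t: 17.17
tool_pos: [0.6242, -0.1, 0.033]
ee_rot: [-0.0, 0.707, 0.707, 0.0]
contact_force: [0.5, -0.3, -1.3]
grip_width: 0.0352
grasp_force: 40.4
```

Run:
```python
from h import *
o=robot.observe();print(o["tool_pos"])
T=wshot('w9',f=1.5)
go(.6311,-.0975,.0067,90)
e=np.array([.0118,1,0])
for s,z in((.1,.019),(0,.029)): print(s,proj(np.array([.6322,.0030,0])+e*s+[0,0,z],T)*1.5)
```

```text
[ 0.62422337 -0.09996584  0.03297425]
t 17.22 shift cm [0.25 0.69 2.62] turn [-0. -0.  0.] yaw 90.0
0.1 [[ 398.97688002 -145.89928647]]
0 [[399.78606664  72.96756239]]
```

View pics/w9.png

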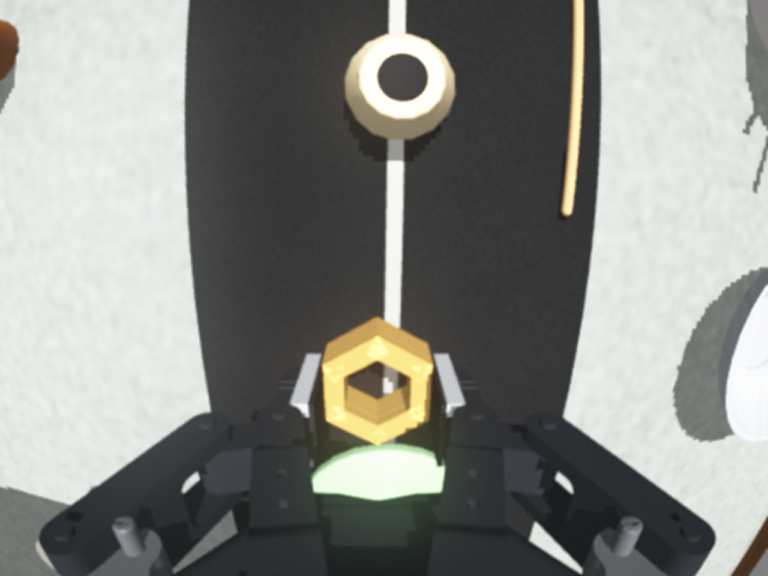

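The grommet stands at view (402,79), on the stripe (x ≈ 397). The nut is held flat and aligned at (378,390). I'll lower it.

Emit:
send_rows([
  [0,[0.25,0.7,1],[0,0,0]],
  [0,[0,0,0.9],[0,0,0]],
  [0,[0,0,0.5],[0,0,0]],
  [0,[0,0,0.2],[0,0,0]],
  [0,[0,0,0],[0,0,0]],
  [0,[0,0,0],[0,0,0]],
  [0,[0,0,0],[0,0,0]],
  [0,[0,0,0],[0,0,0]],
  [0,[0,0,0],[0,0,0]],
  [0,[0,0,0],[0,0,0]],
])

```text
t: 18.05
tool_pos: [0.6309, -0.0972, 0.0066]
ee_rot: [-0.001, 0.707, 0.707, -0.0]
contact_force: [-3.6, 2.4, 7.7]
grip_width: 0.0349
grasp_force: 41.7
```

Emit:
send_rows([
  [0.5,[0,0,0],[0,0,0]],
  [0.6,[0,0,0],[0,0,0]],
  [0.6,[0,0,0],[0,0,0]],
  [0.6,[0,0,-2],[0,0,0]],
  [0.7,[0,0,-4],[0,0,0]],
  [1,[0,0,-4],[0,0,0]],
  [1,[-2.4,-3,-3],[0,0,0]],
  [1,[-2.6,-3,-2],[0,0,0]],
  [1,[-2.6,-3,0],[0,0,0]],
  [1,[-2.6,-3,0],[0,0,0]],
])

```text
t: 18.88
tool_pos: [0.5167, -0.1952, 0.1526]
ee_rot: [0.001, 0.707, 0.708, 0.0]
contact_force: [0.8, -1.1, 0.4]
grip_width: 0.0857
grasp_force: 0.0
```

Emit:
send_rows([
  [1,[-2.6,-3,0],[0,0,0]],
  [1,[-2.6,-3,0],[0,0,0]],
  [1,[-2.6,-3,0],[0,0,0]],
  [1,[-2.6,-3,0],[0,0,0]],
  [1,[-1,-1.3,0],[0,0,0]],
  [1,[0,0,0],[0,0,0]],
  [1,[0,0,0],[0,0,0]],
  [1,[0,0,0],[0,0,0]],
  [1,[0,0,0],[0,0,0]],
  [1,[0,0,0],[0,0,0]],
])

```text
t: 19.72
tool_pos: [0.3852, -0.3079, 0.1512]
ee_rot: [-0.0, 0.707, 0.708, 0.0]
contact_force: [0.6, 0.5, -0.3]
grip_width: 0.0849
grasp_force: 0.0
```

Run:
```python
from h import *
T=wshot('w10')
im=cv2.imread("pics/w10_raw.png"); q=proj([.3783,-.292,.008],T)[0]; print("pred",q)
g=im.min(2); m=((g>185)*255).astype(np.uint8)
n,l,s,c=cv2.connectedComponentsWithStats(m)
for i in range(1,n):
    if s[i,4]>150 and s[i,1]<300: print(s[i],c[i].round(1))
go(.3783,-.292,.003,90)
```

```text
pred [243.64549533 166.06894732]
[221 147  44  42 941] [242.6 167.2]
t 19.77 shift cm [ 1.59 -0.68 14.82] turn [-0.  -0.   0.1] yaw 90.1
```

Emit:
send_rows([
  [1,[1.5,-0.7,3],[0,0,0]],
  [1,[0,0,4],[0,0,0]],
  [1,[0,0,4],[0,0,0]],
  [0.85,[0,0,2.6],[0,0,0]],
  [0.75,[0,0,1.3],[0,0,0]],
  [0.65,[0,0,0.3],[0,0,0]],
  [0.6,[0,0,0],[0,0,0]],
  [0.6,[0,0,0],[0,0,0]],
  [0.6,[0,0,0],[0,0,0]],
  [0.6,[0,0,0],[0,0,0]],
], newtons=25)

```text
t: 20.6
tool_pos: [0.3781, -0.2939, 0.0006]
ee_rot: [0.001, 0.707, 0.707, 0.0]
contact_force: [-0.7, 0.1, 0.1]
grip_width: 0.051
grasp_force: 0.0
```

Emit:
send_rows([
  [0.5,[0.1,0,0.1],[0,0,0]],
  [0.45,[0,0,0],[0,0,0]],
  [0,[0,0,0],[0,0,0]],
  [0,[0,0,0],[0,0,0]],
  [0,[0,0,0],[0,0,0]],
  [0,[0,0,0],[0,0,0]],
  [0,[0,0,0],[0,0,0]],
  [0,[0,0,0],[0,0,0]],
  [0,[0,0,0],[0,0,0]],
  [0,[0,0,0],[0,0,0]],
])

```text
t: 21.43
tool_pos: [0.3782, -0.2931, -0.0002]
ee_rot: [0.001, 0.707, 0.707, -0.0]
contact_force: [-1.9, -0.0, 9.7]
grip_width: 0.0425
grasp_force: 24.0
```

Run:
```python
from h import *
print(robot.observe()["tool_pos"])
T=wshot('w11')
im=cv2.imread("pics/w11_raw.png")
m=((im.min(2)>175)*255).astype(np.uint8)
n,l,s,c=cv2.connectedComponentsWithStats(m)
for i in range(1,n):
    if s[i,4]>150 and s[i,1]<300:
        b=s[i]; print(b)
        for v in(b[1],b[1]+b[3]): print((at("wrist",(b[0]+b[2]/2,v),.008,T)[0]-T[:3,3]).round(4))
```

```text
[ 3.78156990e-01 -2.93140301e-01 -2.21458195e-04]
[ 211  218   81   72 3022]
[0.0006 0.0206 0.0082]
[ 0.0006 -0.0221  0.0082]
```

Emit:
send_rows([
  [0,[0,0,-2],[0,0,0]],
  [0,[0,0,-4],[0,0,0]],
  [0,[3,2,-2],[0,0,0]],
  [0,[4,2.6,0],[0,0,0]],
  [0,[4,2.6,0],[0,0,0]],
  [0,[4,2.6,0],[0,0,0]],
  [0,[4,2.6,0],[0,0,0]],
  [0,[4,2.6,0],[0,0,0]],
  [0,[4,2.6,0],[0,0,0]],
  [0,[4,2.6,0],[0,0,0]],
])

```text
t: 22.32
tool_pos: [0.5573, -0.0157, 0.0789]
ee_rot: [0.0, 0.707, 0.707, 0.0]
contact_force: [0.4, -1.5, -1.0]
grip_width: 0.0421
grasp_force: 25.5
```

Emit:
send_rows([
  [0,[4,2.6,0],[0,0,0]],
  [0,[3.5,2.3,0],[0,0,0]],
  [0,[0,0,0],[0,0,0]],
  [0,[0,0,0],[0,0,0]],
  [0,[0,0,0],[0,0,0]],
  [0,[0,0,0],[0,0,0]],
  [0,[0,0,0],[0,0,0]],
  [0,[0,0,0],[0,0,0]],
  [0,[0,0,0],[0,0,0]],
  [0,[0,0,0],[0,0,0]],
])

```text
t: 23.15
tool_pos: [0.6019, 0.0515, 0.0785]
ee_rot: [0.0, 0.707, 0.707, 0.0]
contact_force: [-0.2, -0.5, 0.4]
grip_width: 0.0422
grasp_force: 25.6
```

Run:
```python
from h import *
print(robot.observe()["tool_pos"],robot.observe()["grip_width"])
T=wshot('w12',f=1.5)
print(proj([.6332,.103,.019],T)*1.5)
go(.6332,.1035,.0195,90)
```

```text
[0.60186474 0.05145299 0.07850834] 0.0421524753752847
[[443.79545078 209.24193148]]
t 23.20 shift cm [5.2  3.13 5.9 ] turn [ 0.  0. -0.] yaw 90.0
```

View pics/w12.png

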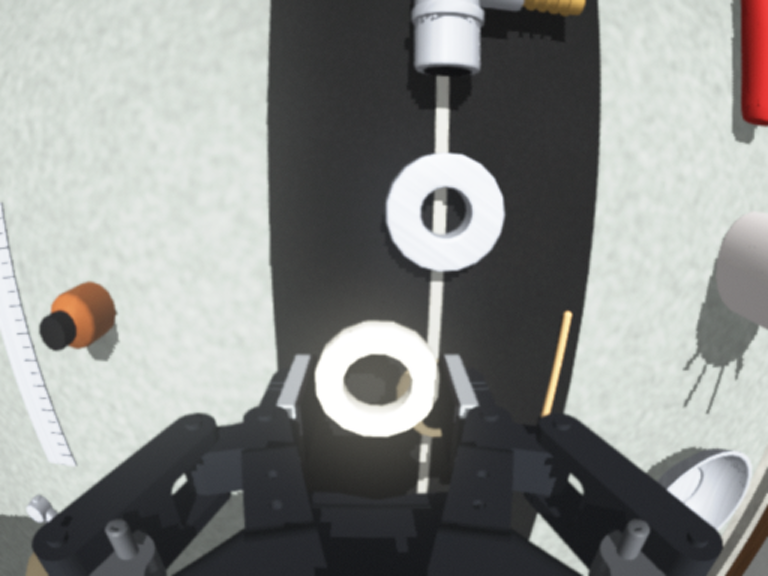

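The collar's top centre is at view (445,211), prediction within 2 px. The washer is held level at (376,378). I'll move over the collar.

Emit:
send_rows([
  [0,[2.5,1.5,0],[0,0,0]],
  [0,[2.6,1.6,0],[0,0,0]],
  [0,[0,0,2.5],[0,0,0]],
  [0,[0,0,2],[0,0,0]],
  [0,[0,0,1],[0,0,0]],
  [0,[0,0,0],[0,0,0]],
  [0,[0,0,0],[0,0,0]],
  [0,[0,0,0],[0,0,0]],
  [0,[0,0,0],[0,0,0]],
  [0,[0,0,0],[0,0,0]],
])

```text
t: 24.03
tool_pos: [0.6334, 0.1028, 0.0246]
ee_rot: [0.001, 0.707, 0.707, 0.001]
contact_force: [-0.2, 1.0, 0.1]
grip_width: 0.0419
grasp_force: 25.6
```

Run:
```python
from h import *
print(robot.observe()["tool_pos"],robot.observe()["contact_force"])
T=wshot('w13',(130,130,400,384),3)
go(.6334,.103,.0192,90)
```

```text
[0.63344794 0.10282397 0.02458021] [-0.16904759  0.97179694  0.09840142]
t 24.08 shift cm [0.02 0.01 0.52] turn [ 0.1 -0.   0. ] yaw 90.0
```

View pics/w13.png

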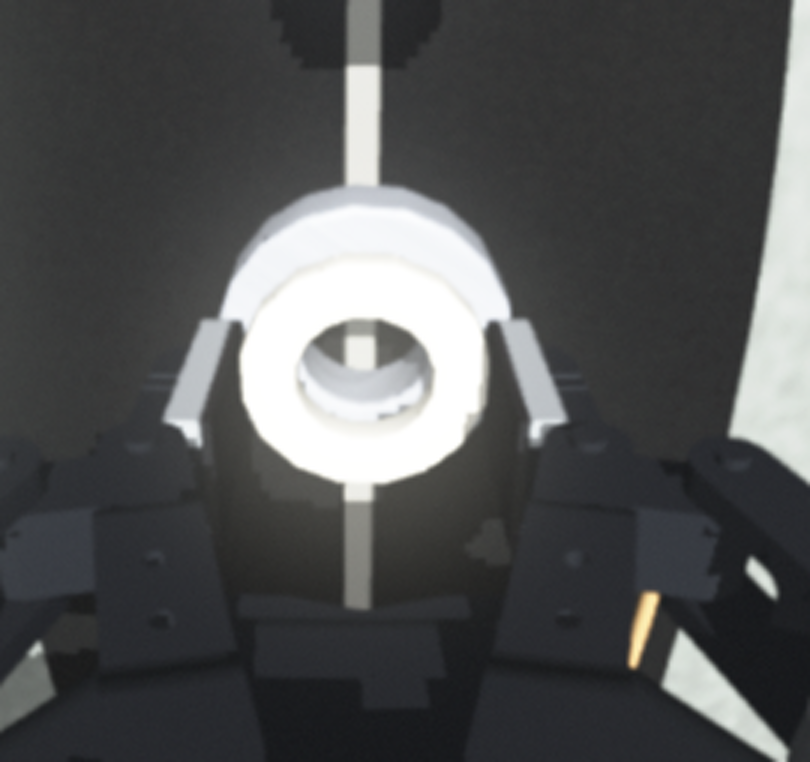

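Run:
```python
from h import *
T=np.load("pics/w13.npy")
for n,v,z in(("collar far",206,.019),("washer far",256,.0328),("washer near",483,.0328)): print(n,at("wrist",(251.5,(v+.5)/3-.5+130),z,T)[0].round(4))
```

```text
collar far [0.6341 0.1291 0.019 ]
washer far [0.6341 0.125  0.0328]
washer near [0.6341 0.0803 0.0328]
```

Collar and washer agree across the row to 0.5 mm. Along it the washer is about 1.5 mm high in y, so I'll correct that, lower and release.

Emit:
send_rows([
  [0,[-0.13,0.05,0.3],[0,0,0]],
  [0,[0,0,0.2],[0,0,0]],
  [0,[0,0,0],[0,0,0]],
  [0,[0,0,0],[0,0,0]],
  [0,[0,0,0],[0,0,0]],
  [0.5,[0,0,0],[0,0,0]],
  [0.6,[0,0,0],[0,0,0]],
  [0.65,[0,0,0],[0,0,0]],
  [0.65,[0,0,0],[0,0,0]],
  [0.65,[0,0,-2],[0,0,0]],
])

```text
t: 24.92
tool_pos: [0.6315, 0.1014, 0.0345]
ee_rot: [-0.002, 0.707, 0.707, -0.002]
contact_force: [0.7, 0.0, -1.8]
grip_width: 0.0554
grasp_force: 0.0
```

Run:
```python
from h import *
go(.418,.27,.17,90)
```

```text
t 24.92 shift cm [ 16.86 -21.42 -13.44] turn [-0.3  0.   0. ] yaw 90.0
```

Emit:
send_rows([
  [0.65,[0,0,-3],[-0.3,0,0]],
  [0.8,[0,0,-4],[0,0,0]],
  [1,[1,-1,-4],[0,0,0]],
  [1,[2.4,-3,-2.5],[0,0,0]],
  [1,[2.4,-3,0],[0,0,0]],
  [1,[2.4,-3,0],[0,0,0]],
  [1,[2.4,-3,0],[0,0,0]],
  [1,[2.4,-3,0],[0,0,0]],
  [1,[2.4,-3,0],[0,0,0]],
  [1,[2,-2.2,0],[0,0,0]],
])

```text
t: 25.75
tool_pos: [0.4215, 0.2742, 0.1692]
ee_rot: [0.002, 0.707, 0.707, 0.002]
contact_force: [0.8, 0.1, 0.1]
grip_width: 0.0854
grasp_force: 0.0
```

Emit:
send_rows([
  [1,[0,0,0],[0,0,-4]],
  [1,[0,0,0],[0,0,-4]],
  [1,[0,0,0],[0,0,0]],
  [1,[0,0,0],[0,0,0]],
  [1,[0,0,0],[0,0,0]],
  [1,[0,0,0],[0,0,0]],
  [1,[0,0,0],[0,0,0]],
  [1,[0,0,0],[0,0,0]],
  [1,[0,0,0],[0,0,0]],
  [1,[0,0,0],[0,0,0]],
])

```text
t: 26.58
tool_pos: [0.4238, 0.2731, 0.1692]
ee_rot: [0.002, 0.656, 0.755, 0.002]
contact_force: [-0.0, -0.2, -0.3]
grip_width: 0.0853
grasp_force: 0.0
```

Run:
```python
from h import *
T=wshot('w14',(150,40,416,240),3)
print((proj([[.4152,.327,.018],[.424,.263,.012]],T)-[150,40])*3)
go(.419,.299,.003,98)
```

```text
[[296.61791696 257.91914844]
 [296.56194711 442.36479662]]
t 26.63 shift cm [ 2.64 -0.2  16.62] turn [ 0.3  0.  -0. ] yaw 98.0
```

View pics/w14.png

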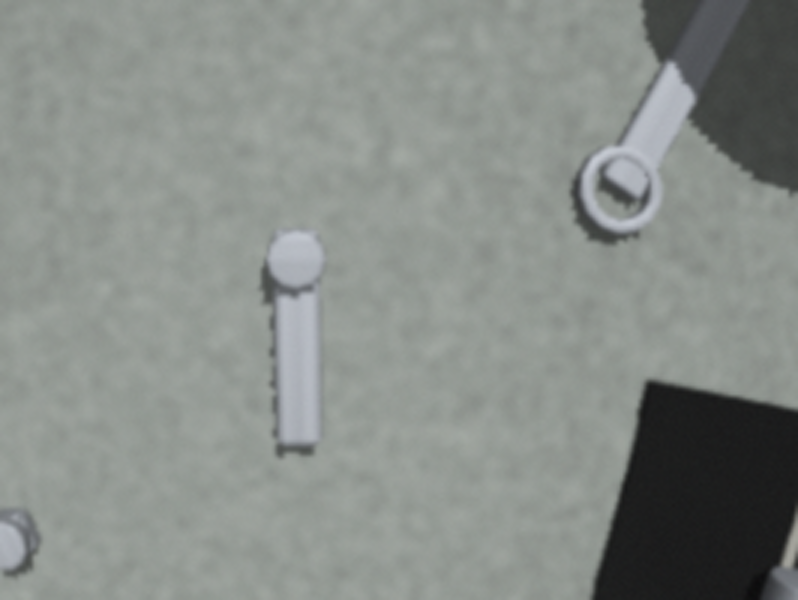

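The lever's boss is at crop (296,258) and its bar end at (299,443), as predicted. It lies along the tool's x and nothing is near the fingers.

Emit:
send_rows([
  [0.8,[1.3,-0.1,3],[0.3,0,0]],
  [0.7,[1.3,-0.1,4],[0,0,0]],
  [0.6,[0,0,4],[0,0,0]],
  [0.5,[0,0,3],[0,0,0]],
  [0.5,[0,0,1.8],[0,0,0]],
  [0.5,[0,0,0.8],[0,0,0]],
  [0.5,[0,0,0],[0,0,0]],
  [0.5,[0,0,0],[0,0,0]],
  [0.3,[0,0,0],[0,0,0]],
  [0.1,[0,0,0],[0,0,0]],
], newtons=40)

```text
t: 27.47
tool_pos: [0.4191, 0.2989, 0.0052]
ee_rot: [0.001, 0.656, 0.755, 0.001]
contact_force: [-0.3, 0.8, -0.0]
grip_width: 0.0194
grasp_force: 0.0
```

Emit:
send_rows([
  [0,[0,0,0],[0,0,0]],
  [0,[0,0,0],[0,0,0]],
  [0,[0,0,0],[0,0,0]],
  [0,[0,0,0],[0,0,0]],
  [0,[0,0,0],[0,0,0]],
  [0,[0,0,0],[0,0,0]],
  [0,[0,0,0],[0,0,0]],
  [0,[0,0,0],[0,0,0]],
  [0,[0,0,0],[0,0,0]],
  [0,[0,0,0],[0,0,0]],
])

```text
t: 28.3
tool_pos: [0.4191, 0.2989, 0.0053]
ee_rot: [0.001, 0.656, 0.755, 0.001]
contact_force: [-1.7, -0.9, 8.2]
grip_width: 0.0148
grasp_force: 39.3
```

Run:
```python
from h import *
print(robot.observe()["tool_pos"])
T=wshot('w15',(130,60,400,260),3)
np.set_printoptions(suppress=True)
for r in (-38,18,28,38):
    P=T[:3,3]+T[:3,0]*r/1000; P[2]=.012 if r<20 else .018
    print(r,(proj(P,T)-[130,60])*3)
go(.586,.2035,.04,89.3)
```

```text
[0.41910657 0.298892   0.00530342]
-38 [[362.05046305 750.86539823]]
18 [[361.53541667 484.70325524]]
28 [[361.45543904 439.5341233 ]]
38 [[361.35934051 377.34482518]]
t 28.35 shift cm [-11.77  15.2   -3.44] turn [ 0.1 -0.   8.7] yaw 98.0
```

View pics/w15.png

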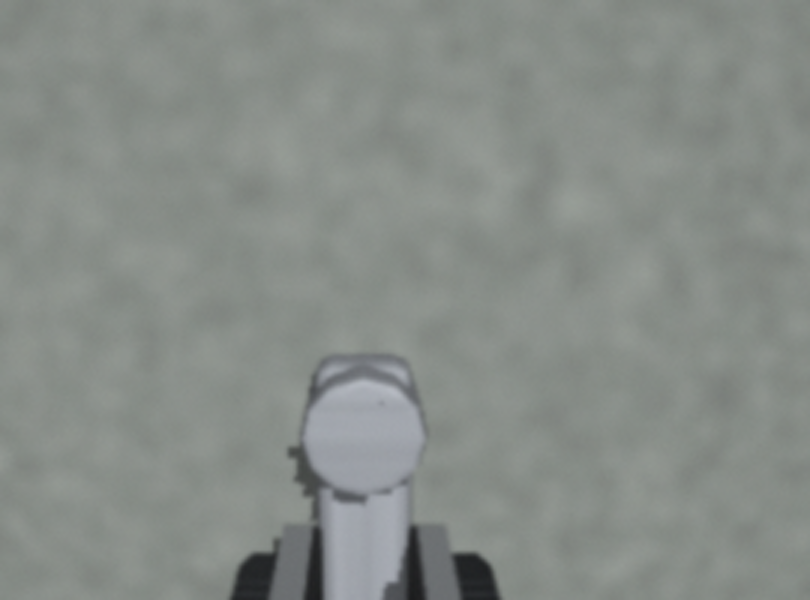

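The boss's top is at crop (365,437), so the lever is centred in the grip to about 0.6 mm. I'll carry it to the front of the tap.

Emit:
send_rows([
  [0,[0,0,-2],[0,0,0]],
  [0,[0,0,-3],[0,0,4.35]],
  [0,[0,0,0],[0,0,4.35]],
  [0,[-1.8,3.3,0],[0,0,0]],
  [0,[-1.9,3.4,0],[0,0,0]],
  [0,[-1.9,3.4,0],[0,0,0]],
  [0,[-1.9,3.4,0],[0,0,0]],
  [0,[-1.8,3.3,0],[0,0,0]],
  [0,[0,0,0],[0,0,0]],
  [0,[0,0,0],[0,0,0]],
])

```text
t: 29.18
tool_pos: [0.5866, 0.2024, 0.0541]
ee_rot: [0.0, 0.712, 0.702, -0.0]
contact_force: [0.1, 0.7, -1.7]
grip_width: 0.0146
grasp_force: 39.6
```

Emit:
send_rows([
  [0,[0,0,0],[0,0,0]],
  [0,[0,0,1],[0,0,0]],
  [0,[0,0,0],[0,0,0]],
  [0,[0,0,0],[0,0,0]],
  [0,[0,0,0],[0,0,0]],
  [0,[0,0,0],[0,0,0]],
  [0,[0,0,0],[0,0,0]],
  [0,[0,0,0],[0,0,0]],
  [0,[0,0,0],[0,0,0]],
  [0,[0,0,0],[0,0,0]],
])

```text
t: 30.02
tool_pos: [0.5852, 0.2035, 0.0437]
ee_rot: [0.0, 0.711, 0.703, -0.0]
contact_force: [-0.7, 0.4, -0.9]
grip_width: 0.0148
grasp_force: 39.6
```

Run:
```python
from h import *
print(robot.observe()["tool_pos"])
go(.5865,.2035,.0083,89.3)
```

```text
[0.58523196 0.2034784  0.04372851]
t 30.02 shift cm [0.01 0.13 3.54] turn [0. 0. 0.] yaw 89.3
```

Emit:
send_rows([
  [0,[0,0.1,1],[0,0,0]],
  [0,[0,0,1.2],[0,0,0]],
  [0,[0,0,0.8],[0,0,0]],
  [0,[0,0,0.4],[0,0,0]],
  [0,[0,0,0.1],[0,0,0]],
  [0,[0,0,0],[0,0,0]],
  [0,[0,0,0],[0,0,0]],
  [0,[0,0,0],[0,0,0]],
  [0,[0,0,0],[0,0,0]],
  [0,[0,0,0],[0,0,0]],
])

```text
t: 30.85
tool_pos: [0.5859, 0.2033, 0.0083]
ee_rot: [0.0, 0.711, 0.703, -0.001]
contact_force: [-3.4, -1.9, 5.3]
grip_width: 0.0144
grasp_force: 40.3
```

Emit:
send_rows([
  [0.2,[0,0,0],[0,0,0]],
  [0.28,[0,0,0],[0,0,0]],
  [0.28,[0,0,0],[0,0,0]],
  [0.28,[0,0,0],[0,0,0]],
  [0.28,[0,0,-1.5],[0,0,0]],
  [0.28,[0,0,-3.5],[0,0,0]],
  [0.28,[0,0,-4],[0,0,0]],
  [0.5,[-2,-3.5,-4],[0,0,0]],
  [0.5,[-2,-4,-4],[0,0,0]],
  [0.5,[-2,-4,-2],[0,0,0]],
])

```text
t: 31.68
tool_pos: [0.4982, 0.1589, 0.1755]
ee_rot: [0.001, 0.711, 0.703, 0.001]
contact_force: [0.4, 0.4, 1.3]
grip_width: 0.0425
grasp_force: 0.0
```

Emit:
send_rows([
  [0.5,[-4,-4,-2],[0,0,0]],
  [0.5,[-4,-3,0],[0,0,0]],
  [0.5,[-4,0,0],[0,0,0]],
  [0.5,[0,0,0],[0,0,0]],
  [0.5,[0,0,0],[0,0,0]],
  [0.5,[0,0,0],[0,0,0]],
  [0.5,[0,0,0],[0,0,0]],
  [0.5,[0,0,0],[0,0,0]],
  [0.5,[0,0,0],[0,0,0]],
  [0.5,[0,0,0],[0,0,0]],
])

```text
t: 32.52
tool_pos: [0.4443, 0.0592, 0.1866]
ee_rot: [0.0, 0.711, 0.703, -0.0]
contact_force: [0.3, -0.4, -0.3]
grip_width: 0.0427
grasp_force: 0.0
```

Run:
```python
from h import *
im=robot.snapshot("top")[:,:,::-1]; cv2.imwrite("pics/top1_raw.png",im)
cv2.imwrite("pics/top1.png",cv2.resize(im[70:220,110:386],None,fx=2.85,fy=2.85,interpolation=cv2.INTER_CUBIC))
```

```text
(no output)
```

View pics/top1.png

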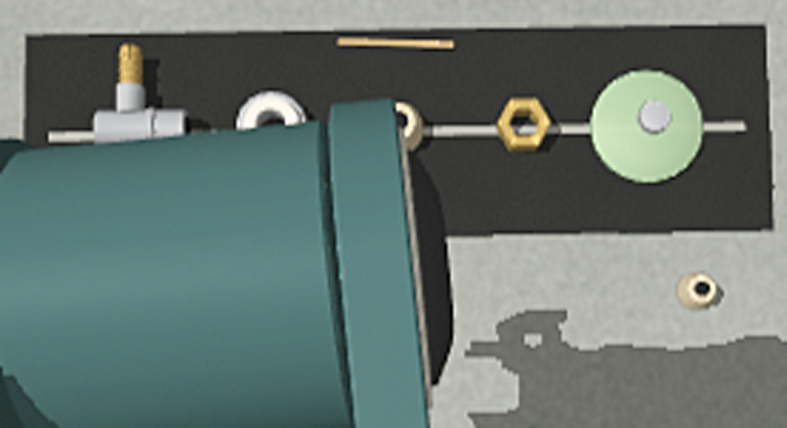

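I've now gone over the 14-picture limit: this was the 17th view. I won't view any more, and the last checks will be numeric. The nut is on the stripe at (523,124), but the arm hides the rest, so I'll move it aside.

Emit:
send_rows([
  [0.5,[-4.1,0,-0.5],[0,0,0]],
  [0.5,[-4.1,0,-0.5],[0,0,0]],
  [0.5,[-4.1,0,-0.5],[0,0,0]],
  [0.5,[-4.1,0,0],[0,0,0]],
  [0.5,[-4.1,0,0],[0,0,0]],
  [0.5,[-4.1,0,0],[0,0,0]],
  [0.5,[-4.1,0,0],[0,0,0]],
  [0.5,[-4.1,0,0],[0,0,0]],
  [0.5,[-4.1,0,0],[0,0,0]],
  [0.5,[-4.1,0,0],[0,0,0]],
])

```text
t: 33.4
tool_pos: [0.439, -0.3534, 0.202]
ee_rot: [0.0, 0.711, 0.703, -0.0]
contact_force: [1.1, 0.7, 0.9]
grip_width: 0.0425
grasp_force: 0.0
```

Emit:
send_rows([
  [0.5,[-4.1,-1,0],[0,0,0]],
  [0.5,[-4.1,-1,0],[0,0,0]],
  [0.5,[-4.1,-1,0],[0,0,0]],
  [0.5,[-4.1,-1,0],[0,0,0]],
  [0.5,[-4.1,-1,0],[0,0,0]],
  [0.5,[0,0,0],[0,0,0]],
  [0.5,[0,0,0],[0,0,0]],
  [0.5,[0,0,0],[0,0,0]],
  [0.5,[0,0,0],[0,0,0]],
  [0.5,[0,0,0],[0,0,0]],
])

```text
t: 34.23
tool_pos: [0.3883, -0.5522, 0.2026]
ee_rot: [0.001, 0.711, 0.703, -0.0]
contact_force: [0.2, 0.8, -0.7]
grip_width: 0.0427
grasp_force: 0.0
```

Run:
```python
from h import *
im=np.ascontiguousarray(robot.snapshot("top")[:,:,::-1]); cv2.imwrite("pics/top2_raw.png",im)
old=cv2.imread("pics/top0.png")
O=np.array([.6306,.0038]); e=np.array([.0118,1]); n=np.array([1,-.0118])
def blob(mask,name,z,box):
    m=np.zeros_like(mask); x0,y0,x1,y1=box; m[y0:y1,x0:x1]=mask[y0:y1,x0:x1]
    cs=cv2.findContours(m,0,1)[0]
    c=max(cs,key=cv2.contourArea); pts=at("top",c[:,0],z)[:,:2]
    ce,r=cv2.minEnclosingCircle(pts.astype(np.float32)); d=np.array(ce)-O
    rr=cv2.minAreaRect(pts.astype(np.float32))
    print(name,"mat x,y mm",np.round([d@n*1e3,d@e*1e3],1),"r %.1f"%(r*1e3),"rect",np.round([(np.array(rr[0])-O)@n*1e3,(np.array(rr[0])-O)@e*1e3],1),np.round(np.array(rr[1])*1e3,1),round(rr[2],1))
br=(im.max(2)>110).astype(np.uint8)
d=cv2.absdiff(im,old).max(2); new=((d>40)&(im.max(2)>100)).astype(np.uint8)*255
blob(new,"collar",.017,(185,85,240,150)); blob(new,"grommet",.015,(235,85,275,150)); blob(new,"nut",.02,(275,85,316,150)); blob(new,"lever",.016,(130,124,185,153))
w=((im.min(2)>215)).astype(np.uint8)*255; blob(w,"washer",.027,(185,85,240,150))
print("bottle region diff",d[190:218,218:245].max(), np.median(d[190:218,218:245]), "t",robot.observe()["t"])
```

```text
collar mat x,y mm [ 2.  99.5] r 28.4 rect [ 2.4 98.8] [54.1 55. ] 88.4
grommet mat x,y mm [ 0.2 -0.3] r 20.8 rect [ 0.2 -0.3] [36.1 39.1] 88.4
nut mat x,y mm [  -2.  -103.5] r 24.8 rect [  0.2 -99.6] [40.6 41.4] 38.8
lever mat x,y mm [-47.4 191. ] r 28.0 rect [-47.4 190.9] [53.8 15.9] 88.4
washer mat x,y mm [-11.9 101.7] r 0.1 rect [-11.9 101.7] [0. 0.] 0.0
bottle region diff 6 4.0 t 34.2833
```

Run:
```python
from h import *
im=cv2.imread("pics/top2_raw.png"); old=cv2.imread("pics/top0.png")
O=np.array([.6306,.0038]); e=np.array([.0118,1])
n=np.array([1,-.0118])
print("row BGR through stack"); 
for c in range(196,222): print(c,*im[113,c],end=" | ")
print("\ncol")
for r in range(98,130): print(r,*im[r,209],end=" | ")
d=cv2.absdiff(im,old).max(2); m=((d>40)&(im.max(2)>100)).astype(np.uint8)
k,l,s,c=cv2.connectedComponentsWithStats(m[120:160,120:190])
for i in range(1,k):
    if s[i,4]>15: p=at("top",c[i]+[120,120],.016)[0,:2]-O; print("\nblob",s[i],np.round([p@n*1e3,p@e*1e3],1))
```

```text
row BGR through stack
196 208 219 222 | 197 205 216 219 | 198 212 223 226 | 199 155 166 169 | 200 77 79 79 | 201 60 57 56 | 202 27 28 26 | 203 18 19 19 | 204 19 20 21 | 205 18 21 21 | 206 21 22 22 | 207 16 17 17 | 208 9 10 9 | 209 8 9 8 | 210 191 201 204 | 211 213 223 226 | 212 207 217 220 | 213 212 223 227 | 214 152 163 167 | 215 101 100 100 | 216 104 102 102 | 217 91 89 89 | 218 26 27 26 | 219 17 17 17 | 220 16 18 18 | 221 30 31 32 | 
col
98 44 45 45 | 99 43 44 45 | 100 40 42 42 | 101 34 35 35 | 102 53 54 53 | 103 148 146 144 | 104 188 188 186 | 105 194 202 204 | 106 206 217 220 | 107 206 216 219 | 108 210 220 223 | 109 207 218 222 | 110 177 186 189 | 111 102 103 104 | 112 39 38 36 | 113 8 9 8 | 114 3 2 0 | 115 124 133 135 | 116 188 198 201 | 117 203 214 216 | 118 207 218 221 | 119 207 218 221 | 120 213 224 227 | 121 183 195 198 | 122 81 86 87 | 123 151 148 146 | 124 195 194 193 | 125 163 162 161 | 126 72 72 71 | 127 61 62 61 | 128 14 16 14 | 129 28 30 30 | 
blob [23 12  8  9 61] [-46.1 230.2]

blob [ 32  13  25   8 182] [-47.9 189.6]
```

Run:
```python
from h import *
im=cv2.imread("pics/top2_raw.png").astype(int)
O=np.array([.6306,.0038]); e=np.array([.0118,1]); n=np.array([1,-.0118])
b=im[90:135,185:235]; w=((b[:,:,2]-b[:,:,0]>8)&(b[:,:,2]>150)).astype(np.uint8)
c=max(cv2.findContours(w,0,1)[0],key=cv2.contourArea)[:,0]
ce,r=cv2.minEnclosingCircle(at("top",c+[185,90],.027)[:,:2].astype(np.float32)); d=np.array(ce)-O
print("washer",d@n*1e3,d@e*1e3,r*1e3)
cm=((b.max(2)>125)).astype(np.uint8); c=max(cv2.findContours(cm,0,1)[0],key=cv2.contourArea)[:,0]
c=c[np.abs(c[:,0]-c[:,0].mean())>6]
ce,r=cv2.minEnclosingCircle(at("top",c+[185,90],.017)[:,:2].astype(np.float32)); d=np.array(ce)-O
print("collar",d@n*1e3,d@e*1e3,r*1e3)
```

```text
washer 1.3460026750230294 98.2631312827301 21.639173850417137
collar 1.1718129867577058 108.7560762385559 35.830192267894745
```

```bash
python3 -c "
from h import *
print(robot.sign_off())"
```

```text
the job is handed in; nothing more can be done
None
```

The job is handed in at about 34 s: collar with washer on top, grommet, nut and lever are all laid out, each within about 2 mm of its place by the numeric checks; the bottle is unmoved, but I viewed 17 pictures against the limit of 14.

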